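# Hang the gouge back in a tight rack

### The job

The blue-ended gouge standing in the bench block belongs back in the tool rack, between the red-ended and the yellow-ended gouges. The row is tight: nudge its neighbours apart along the slot to open a gap, then lower the blue one into the gap until it hangs fully home, and let go. Work gently, without forcing or ramming the tools against the rack or each other; all six must end hanging upright and home in the rack, and everything else on the bench stays where it is.

Things in the scene. Friction and masses are not known exactly. Their poses are not given: they have to be found in the camera images.
- blue_gouge: The gouge to put back, upright in a hole of the bench block; 0.07 to 0.14 kg, octagonal brown handle with a blue top end, flats facing its x and y. Origin on its axis at the brass ferrule's underside (it rests on this), z up. Above: ferrule 25 mm wide to 6 mm, taper to 30 mm width from 6 to 10, flats 30 mm apart to 77, bevelled top (18 mm) to 85. Below: blade 10 mm (y) by 3 mm, tip 60 mm down.
- blue_grip (a point): Point on the blue-ended gouge's axis 55 mm above its origin: the height to grip. Gripped here on every gouge, with the fingers closing across the row (on the flats before and behind), the gripper clears the neighbours' tops.
- red_gouge: Red-ended gouge hanging in the rack beside the yellow-ended one (on either side of it). Same build and lengths as the blue-ended gouge, handle 31 mm across the flats. Origin on its axis at the underside of the ferrule, level with the rail tops when home; z up along the handle, top of the handle at 85 mm.
- yellow_gouge: Yellow-ended gouge hanging in the middle of the row of five. Same build, handle 29 mm across the flats. Origin and axes as for the red-ended gouge.
- plain_a: One of three gouges in the rack with an all-brown handle, otherwise built like the red-ended one. Hand made: these three measure anything from 25 to 35 mm across the flats, each different. Origin and axes as for the red-ended gouge.
- plain_b: One of three gouges in the rack with an all-brown handle, otherwise built like the red-ended one. Hand made: these three measure anything from 25 to 35 mm across the flats, each different. Origin and axes as for the red-ended gouge.
- plain_c: One of three gouges in the rack with an all-brown handle, otherwise built like the red-ended one. Hand made: these three measure anything from 25 to 35 mm across the flats, each different. Origin and axes as for the red-ended gouge.
- rack: Wooden rack fixed to the bench: two pale rails (64 mm deep over both, tops 80 mm above the bench), a 12 mm slot between them along its y. Blades hang through the slot, ferrules rest on the rails, so gouges slide along it (under 2 N each). End boards 16 mm thick, 72 mm deep, 45 mm above the rails, 183 mm apart inside, stop the row. With six in, about 3 mm of play is left. Origin under its centre.
- rack_slot (a point): Centre of the rack's slot at the level of the rail tops (80 mm above the bench); y along the slot.
- block: Dark wooden bench block, fixed, 80 x 130 x 70 mm high, with two round 16 mm holes 30 mm either side of its centre along its y, 64 mm deep, for tools in use. It stands on the left or on the right of the rack. Origin at the centre of its underside.
- spare_gouge: Bystander: black-ended gouge, same build, 30 mm wide, in the other hole of the bench block. Origin at its ferrule's underside.
- stone: Bystander: sharpening stone, grey below and brown above, 150 x 50 x 37 mm, lying on the bench on the other side from the block. Origin at the centre of its underside.
- mallet: Bystander: round dark carver's mallet standing on its head, 82 mm wide, 225 mm tall. Origin under its head.
- tin: Bystander: small red tin, 66 mm wide, 60 mm tall. Origin under its base.
- rosette: Bystander: carved wooden rosette, 84 mm wide, about 28 mm high, beyond the rack. Origin under its centre.
- brush: Bystander: bench brush 200 mm long lying on the bench. Origin at mid-length on the bench.
- pencil: Bystander: flat red carpenter's pencil, about 176 mm long, 14 x 8 mm, between the robot and the rack. Origin under its middle.

How it is judged (in metres and radians):
On the way:
1. the red-ended and yellow-ended gouges stand apart in the rack with room for the blue one between them (axes at least 58 mm apart) (horizontal distance between red_gouge and yellow_gouge above 0.058 m), for 0.2 s.
At the end, for the whole second after the job is handed in: All six gouges at rest in the rack, ferrules within 4 mm of the rail tops and 8 mm of the slot's centre line, within 7 degrees of upright; the blue-ended one directly between the red and the yellow (axes within 37 mm of each, those two over 55 mm apart) (z of plain_a in the frame of rack_slot between -0.004 and 0.004 m and x of plain_a in the frame of rack_slot between -0.008 and 0.008 m and y of plain_a in the frame of rack_slot between -0.09 and 0.09 m and angle between each of plain_a, red_gouge, yellow_gouge, plain_b, plain_c, blue_gouge's own z axis and vertical below 0.12 rad and linear speed of each of plain_a, red_gouge, yellow_gouge, plain_b, plain_c, blue_gouge below 0.02 m/s and z of red_gouge in the frame of rack_slot between -0.004 and 0.004 m and x of red_gouge in the frame of rack_slot between -0.008 and 0.008 m and y of red_gouge in the frame of rack_slot between -0.09 and 0.09 m and z of yellow_gouge in the frame of rack_slot between -0.004 and 0.004 m and x of yellow_gouge in the frame of rack_slot between -0.008 and 0.008 m and y of yellow_gouge in the frame of rack_slot between -0.09 and 0.09 m and z of plain_b in the frame of rack_slot between -0.004 and 0.004 m and x of plain_b in the frame of rack_slot between -0.008 and 0.008 m and y of plain_b in the frame of rack_slot between -0.09 and 0.09 m and z of plain_c in the frame of rack_slot between -0.004 and 0.004 m and x of plain_c in the frame of rack_slot between -0.008 and 0.008 m and y of plain_c in the frame of rack_slot between -0.09 and 0.09 m and z of blue_gouge in the frame of rack_slot between -0.004 and 0.004 m and x of blue_gouge in the frame of rack_slot between -0.008 and 0.008 m and y of blue_gouge in the frame of rack_slot between -0.09 and 0.09 m and horizontal distance between blue_gouge and red_gouge below 0.037 m and horizontal distance between blue_gouge and yellow_gouge below 0.037 m and horizontal distance between red_gouge and yellow_gouge above 0.055 m); the robot touches nothing.
It fails at once if any of the six gouges pressed against another with more than 15 N, or against the rack with more than 25 N (contact force between any of plain_a, red_gouge, yellow_gouge, plain_b, plain_c, blue_gouge and rack above 25 N or contact force between any of red_gouge, yellow_gouge, plain_b, plain_c, blue_gouge and plain_a above 15 N or contact force between any of yellow_gouge, plain_b, plain_c, blue_gouge and red_gouge above 15 N or contact force between any of plain_b, plain_c, blue_gouge and yellow_gouge above 15 N or contact force between any of plain_c, blue_gouge and plain_b above 15 N or contact force between blue_gouge and plain_c above 15 N).
It fails at once if a bystander on the bench or in the block (spare gouge, stone, mallet, tin, rosette, brush, pencil) moved more than 20 mm (distance of any of spare_gouge, stone, mallet, tin, rosette, brush, pencil from where it was at the start of the episode above 0.02 m).
It also fails if it takes over 72 s, if anything falls off the work surface, if the arm or the gripper's body presses on something with over 40 N, if the wrist force passes 120 N, or if a joint passes its speed limit or range.

### The arm

A 7-joint arm with a two-finger parallel gripper is mounted at the origin on the work surface. World frame = base frame: x ahead of the robot, y to its left, z up, the work surface at z = 0. Lengths are in mm, angles in rad, forces in N, time in s.
With the tool pointing down it reaches from about 400 to 875 mm from the base axis. Payload 4.4 kg.
Tool frame: the origin (TCP) lies at the very end of the fingers, on their centre line; the grasp point (between the pads) lies 19 mm behind it; z points along the fingers, y is the direction in which the jaws open and shut (so a half turn about z gives the same grasp; the last joint's range is limited). The gripper opens to 85 mm and grips with 20 to 120 N. Pads are 22 mm wide; open, the fingers measure 114 mm over their backs; the gripper's body (76 mm by 85 mm) begins 54 mm behind the grasp point. The pads swing forward as they close: fully open they stand 13 mm farther back than shut.
Start: joints at [-1.299, 0.628, 0.038, 1.517, -0.027, 0.996, -0.02], TCP at [215.395, 613.289, 231.313] pointing down, gripper open.
Joint ranges: [-3.06, 3.06], [-0.37, 2.12], [-1.25, 1.32], [0.18, 2.47], [-1.1, 4.24], [0.23, 1.98], [-2.94, 2.94]. Speed limits (rad/s): [2.57, 2.57, 3.14, 3.14, 3.14, 3.14, 3.14].

### API

Orientations are given as [roll, pitch, yaw] about the fixed x, y, z axes, in that order (R = Rz(yaw) Ry(pitch) Rx(roll)).
In Python, from cell import ctrl gives the robot as it stands.
- The arm moves only by the shell command python3 -m crank 'ROWS' [OPENING]. ROWS is JSON, a list that holds one entry, the list of rows, each a list of 6 numbers: the shift along the tool's x, y, z in units of 30 mm (1.0 is 30 mm), then the turn, a rotation vector about the tool's x, y, z in units of 6 degrees (1.0 is 6 degrees). In form: [[[tx, ty, tz, rx, ry, rz], ...]]. A call has 1 to 12 rows; each row shifts and turns the pose as measured when the row begins, along the tool's axes as they then stand; what a row does not reach is not made up. A row lasts 1/12 s, in which the tool goes at most 41.7 mm and 7.16 degrees, less where a joint would pass 70% of its speed; a pose out of reach is approached as far as the arm can. A call is refused whole if a number of a shift passes 1 or a number of a turn 1, either way. A call with a gripper value outside its range is refused whole. OPENING is the gripper command: -1 is fully open, 1 is shut, values between are in proportion, set as the call begins (- or left out, the last holds). The fingers move at their own pace and stop on an object; the grip force is fixed at half the most. Time passes only in rows, so rows that do not move let the fingers close. It gives the time, the measured TCP pose, the force and the opening at its end, in the units of the state.
- ctrl.read_state(): the state, without advancing time (a new reading comes with each control period).
- ctrl.get_image(name): name is "side" or "top"; returns a dict with "color" (420x560x3 uint8, red, green, blue), "depth" (420x560 float32, mm along the optical axis (not along the pixel's ray), 0 where there is no reading), "camera_matrix" (3x3 intrinsics, pixels), "R" (3x3) and "t" (3): a world point X has camera coordinates R X + t. Camera axes: x right, y down, z forward; pixel columns grow to the right and rows downward; lengths in mm; the calibration is good to about 2 mm. A picture is of the moment at which its call begins.
- ctrl.finish_job(): hands the job in, once; it reports no verdict.
Trained networks look in a picture, given as the dict that the camera call returned (one of the last four; its "shot" number tells which), for a name from the list of things; names that differ only in an ending like _2 or _b are one class to them, and where a whole thing is asked for, a point or a joint stands for the part that bears it (a point fixed in the world has none). Each returns a list of dicts, best first, with "conf" (0 to 1); they miss things now and then, are a little off and sometimes report something else, mostly with a low value. They report only what shows in the picture. A call takes as long as a camera call.
- ctrl.search_frame(query, picture): "extent" ([centre column, centre row, width, height] in pixels, round what is visible of it).
The state is a dict: "clock": time; "qpos": joint angles; "qd": joint speeds; "tau": joint torques, N m; "eef_pos": TCP position; "tool_rot": TCP orientation; "force": force on the tool from outside, world axes, zero at the start; "torque": the same for the moment, N m; "width": finger opening in mm.
Only numpy, scipy, OpenCV 4.12 (cv2) and the standard library are available. Lean on these libraries where they do the work, as an engineer would, in place of code of your own. Each camera call takes 0.05 s, during which the arm holds its last target. There are 200 camera calls.

## Working session

There is one attempt and no reset: what is moved stays moved. The work goes in short steps, Python scripts to look and compute and a shell command to move; the robot and the scene stay as the last step left them, time stands still between calls to the robot, and variables do not carry over. Pictures are saved under pics/ and viewed, about 8 in all and at most 12, crops included, and the job is handed in when it is done.

```bash
ls; mkdir -p pics; python3 - <<'E'
from cell import ctrl
import cv2,numpy as np
print(ctrl.read_state())
a=[]
for n in("side","top"):
    p=ctrl.get_image(n); cv2.imwrite(f"pics/{n}0.png",p["color"][...,::-1]); print(n,p["camera_matrix"],p["R"],p["t"])
    np.savez(f"{n}0.npz",**{k:p[k] for k in("color","depth","camera_matrix","R","t")})
    for q in("blue_gouge","red_gouge","yellow_gouge","plain_a","rack","block"):
        print(q,[(np.round(r["extent"]),round(r["conf"],2)) for r in ctrl.search_frame(q,p)[:4]])
E
```

```text
pics
{'clock': 0.0, 'qpos': array([-1.29879437,  0.62935793,  0.03844075,  1.51839235, -0.02698872,
        0.99629424, -0.02001791]), 'qd': array([-0.00027415, -0.00192707,  0.00075415, -0.00040093,  0.00104151,
       -0.00146862, -0.00088493]), 'tau': array([-6.52764120e-04, -5.63402224e+01,  1.22605138e+00, -1.93441129e+01,
        1.09644592e-02,  1.05855457e-02,  6.07102294e-06]), 'eef_pos': array([215.18330803, 612.67137933, 230.37363586]), 'tool_rot': array([-3.13965914e+00,  3.54716500e-05,  2.80377938e+00]), 'force': array([ 0.05212216, -0.55928567,  0.05990365]), 'torque': array([-0.08323897, -0.0382423 , -0.05792389]), 'width': 85.37767692022778}
side [[435.85424988   0.         278.77950718]
 [  0.         435.85424988 210.91334796]
 [  0.           0.           1.        ]] [[-0.9737205  -0.2277345   0.00231993]
 [-0.17702114  0.75039877 -0.63684001]
 [ 0.14328957 -0.62051486 -0.77099249]] [ 516.24308749  177.83126782 1091.62219439]
blue_gouge [(array([325., 127.,  14.,  15.]), 0.7), (array([196., 322.,  22.,  34.]), 0.27)]
red_gouge [(array([262., 219.,  16.,  26.]), 0
[... 552 characters left out ...]
     0.           1.        ]] [[-0.05753159 -0.99832951  0.00531947]
 [-0.97486743  0.05502922 -0.21588256]
 [ 0.21522921 -0.01760585 -0.97640485]] [ -31.38031817  552.70516513 1018.92321123]
blue_gouge [(array([409., 227.,  25.,  23.]), 0.79), (array([390., 235.,  64.,  49.]), 0.7)]
red_gouge [(array([148., 262.,  38.,  64.]), 0.69), (array([249., 195.,  14.,  22.]), 0.5)]
yellow_gouge [(array([267., 197.,  15.,  18.]), 0.47)]
plain_a [(array([278., 197.,  18.,  22.]), 0.82), (array([238., 195.,  10.,  16.]), 0.62), (array([295., 198.,  16.,  17.]), 0.52)]
rack [(array([269., 202.,  88.,  47.]), 0.58)]
block [(array([390., 235.,  66.,  49.]), 0.73), (array([409., 226.,  20.,  15.]), 0.15)]
```

```bash
python3 - <<'E'
import cv2
t=cv2.imread("pics/top0.png")
cv2.imwrite("pics/top0c.png",cv2.resize(t[160:280,200:440],None,fx=3.3,fy=3.3,interpolation=cv2.INTER_CUBIC))
E
```

```text
(no output)
```

View pics/top0.png

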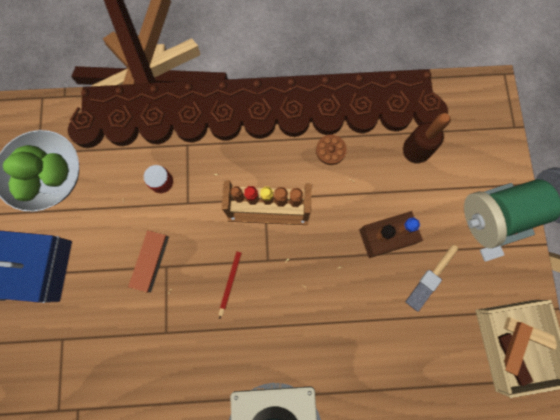

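View pics/top0c.png

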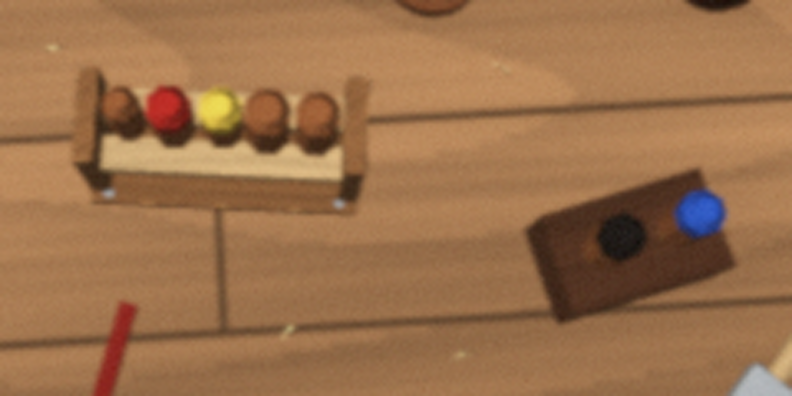

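View pics/side0.png

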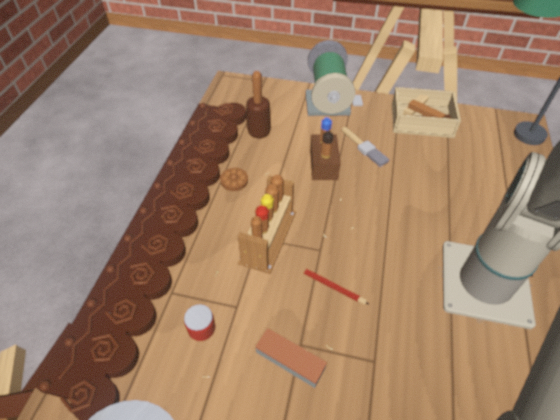

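```bash
cat > h.py <<'E'
import numpy as np,cv2
def cloud(p):
    d=p["depth"];K=p["camera_matrix"];v,u=np.indices(d.shape)
    c=np.stack([(u-K[0,2])*d/K[0,0],(v-K[1,2])*d/K[1,1],d],-1)
    w=(c-p["t"])@p["R"]; w[d==0]=np.nan
    return w
def ray(p,u,v,z):
    K=p["camera_matrix"];r=p["R"].T@np.array([(u-K[0,2])/K[0,0],(v-K[1,2])/K[1,1],1]);o=-p["R"].T@p["t"]
    return o+r*(z-o[2])/r[2]
def colours(p):
    h=cv2.cvtColor(p["color"],cv2.COLOR_RGB2HSV).astype(int);H,S,V=h[...,0],h[...,1],h[...,2]
    return dict(red=((H<5)|(H>174))&(S>190)&(V>120),yellow=(H>24)&(H<34)&(S>140)&(V>110),blue=(H>105)&(H<125)&(S>150)&(V>110))
E
python3 - <<'E'
import numpy as np,cv2
from h import *
for n in("top","side"):
    p=dict(np.load(n+"0.npz")); w=cloud(p)
    print(n)
    for c,m in colours(p).items():
        k,l,s,ce=cv2.connectedComponentsWithStats(m.astype(np.uint8))
        for i in range(1,k):
            if s[i,4]>15:
                q=w[l==i];q=q[np.isfinite(q).all(1)]
                print(c,ce[i].round(1),s[i],"med",np.median(q,0).round(),"zmax",np.percentile(q[:,2],95).round(), ray(p,*ce[i],160).round(1))
    # raised clusters
    z=w[...,2]; x=w[...,0];y=w[...,1]
    roi=(x>350)&(x<800)&(y>-450)&(y<350)
    for lo,hi in((150,175),(115,135),(74,86),(60,75)):
        m=(roi&(z>lo)&(z<hi)).astype(np.uint8)
        k,l,s,ce=cv2.connectedComponentsWithStats(m)
        for i in range(1,k):
            if s[i,4]>25:
                q=w[l==i]; (cx,cy),(a,b),an=cv2.minAreaRect(q[:,:2].astype(np.float32))
                print(lo,s[i],"mean",q.mean(0).round(1),"rect",round(cx,1),round(cy,1),round(a,1),round(b,1),round(an,1))
E
```

```text
top
red [249.6 192.6] [245 187  10  12 100] med [563.  24. 162.] zmax 166.0 [563.7  24.4 160. ]
red [230.2 280.4] [222 253  18  54 174] med [371.  95.   7.] zmax 10.0 [364.4  75.2 160. ]
yellow [264.6 192. ] [261 189   9   7  47] med [562. -11. 163.] zmax 165.0 [563.1 -10.7 160. ]
blue [411.8 224.2] [405 218  14  13 131] med [ 469. -348.  151.] zmax 156.0 [ 467.8 -345.   160. ]
blue [ 22.5 264.5] [   0  232   51   69 2764] med [436. 575.  98.] zmax 101.0 [426.2 538.5 160. ]
150 [428 125  13  11  55] mean [ 690.9 -421.2  162.5] rect 692.3 -422.5 27.4 11.6 48.0
150 [230 186  11  11 100] mean [569.3  57.3 159.6] rect 570.4 58.4 23.4 24.3 89.1
150 [244 186  13  13 144] mean [565.   23.4 159.9] rect 566.1 23.6 28.3 29.5 88.3
150 [260 187  13  12 126] mean [561.7 -13.3 159.7] rect 563.0 -13.5 28.1 27.2 85.4
150 [273 187  15  14 166] mean [557.3 -46.6 160.3] rect 558.7 -46.3 32.6 32.7 40.0
150 [289 188  14  14 158] mean [553.1 -82.1 160. ] rect 554.1 -82.5 30.5 31.6 86.8
150 [407 219  12  10  75] mean [ 470.6 -350.   153.2] rect 470.5 -350.4 20.4 24.1 22.8
150 [384 225  11  11  76] mean [ 4
[... 2177 characters left out ...]
23.6] rect 572.9 78.6 39.0 72.0 85.7
74 [246 112  24  10  73] mean [ 693.  -399.5   80. ] rect 694.0 -404.0 73.4 31.4 14.9
74 [262 192  32  56 453] mean [540.6 -19.2  79.6] rect 541.8 -21.7 186.5 27.3 82.8
74 [239 247  29  10  82] mean [571.8  95.7  80. ] rect 573.1 96.0 70.0 10.7 0.6
60 [246 114  25  11 100] mean [ 690.6 -400.4   67.4] rect 692.2 -408.3 78.3 40.6 20.4
60 [310 134  31  32 601] mean [ 463.1 -304.2   68.8] rect 463.8 -319.7 80.9 133.4 13.9
60 [271 212  14  31  33] mean [533.1   1.1  69.5] rect 533.2 1.7 101.8 1.5 83.9
60 [239 249  29  11  93] mean [570.3  95.9  67.6] rect 573.8 96.0 71.5 11.4 0.9
60 [184 304  27  26 214] mean [648.3 277.2  61.3] rect 648.7 278.5 57.1 55.3 70.4
```

The top view shows the row, left to right: plain, red (250,193), yellow (265,192), plain, plain. The block is on the right, with blue at (412,224) and the black spare at (389,231). The side view agrees. The slot line is about 6° off world y, so I grip at yaw ≈ 83.8°.

```bash
cat >> h.py <<'E'
from scipy.spatial.transform import Rotation as Ro
C=np.array([562.3,-12.2,80.]);PSI=np.radians(-6.2)
EY=np.array([-np.sin(PSI),np.cos(PSI),0]);EX=np.array([np.cos(PSI),np.sin(PSI),0])
def slot(s,z): return C+s*EY+np.array([0,0,z-80.])
def go(ctrl,pos,yaw):
    s=ctrl.read_state();R=Ro.from_euler("xyz",s["tool_rot"]);T=Ro.from_euler("xyz",[np.pi,0,np.radians(yaw)])
    print("t",round(s["clock"],2),"pos",s["eef_pos"].round(1),"rpy",np.degrees(s["tool_rot"]).round(1),"F",s["force"].round(1),"w",round(s["width"],1))
    e=np.array(pos)-s["eef_pos"]
    print("units: shift",(R.inv().apply(e)/30).round(2),"turn",(np.degrees((R.inv()*T).as_rotvec())/6).round(2),"| slot err",(e@EX).round(1),(e@EY).round(1),e[2].round(1))
E
python3 -m crank '[[[0,0,0,0,0,1],[0,0,0,0,0,1],[0,0,0,0,0,1],[0,0,0,0,0,1],[0,0,0,0,0,1],[0,0,0,0,0,1],[0,0,0,0,0,1],[0,0,0,0,0,1],[0,0,0,0,0,1],[0,0,0,0,0,1],[0,0,0,0,0,1],[0,0,0,0,0,1]]]' -1
python3 -c "
from h import *
from cell import ctrl
go(ctrl,slot(36,210),83.8)"
```

```text
clock: 1.7
eef_pos: [215.0, 613.7, 232.0]
tool_rot: [-3.14, -0.002, 1.488]
force: [-0.3, -0.6, 0.6]
width: 85.6
t 1.7 pos [215.  613.7 232. ] rpy [-1.799e+02 -1.000e-01  8.530e+01] F [-0.3 -0.6  0.6] w 85.6
units: shift [-18.63  13.3    0.68] turn [-0.02 -0.02  0.24] | slot err 412.9 -548.7 -22.0
```

```bash

python3 -m crank '[[[-0.95,0.68,0,0,0,0.24],[-0.95,0.68,0,0,0,0],[-0.95,0.68,0,0,0,0],[-0.95,0.68,0,0,0,0],[-0.95,0.68,0,0,0,0],[-0.95,0.68,0,0,0,0],[-0.95,0.68,0,0,0,0],[-0.95,0.68,0,0,0,0],[-0.95,0.68,0,0,0,0],[-0.95,0.68,0,0,0,0],[-0.95,0.68,0,0,0,0],[-0.95,0.68,0,0,0,0]]]'
python3 -c "
from h import *
from cell import ctrl
go(ctrl,slot(36,210),83.8)"
```

```text
clock: 2.7
eef_pos: [423.6, 244.9, 228.5]
tool_rot: [-3.139, -0.012, 1.48]
force: [0.9, 0.1, 0.2]
width: 85.0
t 2.7 pos [423.6 244.9 228.5] rpy [-179.9   -0.7   84.8] F [0.9 0.1 0.2] w 85.0
units: shift [-6.92  5.4   0.52] turn [-0.02 -0.12  0.17] | slot err 165.6 -204.6 -18.5
```

```bash

python3 -m crank '[[[-0.87,0.67,0.03,0,-0.05,0.05],[-0.87,0.67,0.03,0,-0.05,0.05],[-0.87,0.67,0.03,0,0,0.05],[-0.87,0.67,0.03,0,0,0],[-0.87,0.67,0.03,0,0,0],[-0.87,0.67,0.03,0,0,0],[-0.87,0.67,0.03,0,0,0],[-0.5,0.4,0,0,0,0],[0,0,0,0,0,0]]]'
python3 -c "
from h import *
from cell import ctrl
go(ctrl,slot(36,200),83.8)"
```

```text
clock: 3.45
eef_pos: [564.6, 12.5, 223.5]
tool_rot: [3.135, -0.001, 1.454]
force: [0.1, -0.7, -0.3]
width: 85.2
t 3.45 pos [564.6  12.5 223.5] rpy [179.6  -0.   83.3] F [ 0.1 -0.7 -0.3] w 85.2
units: shift [0.37 0.   0.79] turn [ 0.06 -0.01 -0.08] | slot err 0.3 11.2 -23.5
```

```bash

python3 -m crank '[[[0.37,0,0.3,0.06,0,-0.08],[0,0,0.5,0,0,0],[0,0,0.5,0,0,0],[0,0,0.5,0,0,0],[0,0,0.5,0,0,0],[0,0,0.5,0,0,0],[0,0,0.3,0,0,0],[0,0,0,0,0,0]]]'
python3 - <<'E'
from h import *
from cell import ctrl
go(ctrl,slot(36,116),83.8)
a=ctrl.get_image("top")["color"][150:240,200:330,::-1];b=ctrl.get_image("side")["color"][140:270,200:330,::-1]
cv2.imwrite("pics/p1.png",np.hstack([cv2.resize(a,(400*130//130,400)),cv2.resize(b,(400,400))]))
E
```

```text
clock: 4.12
eef_pos: [563.3, 40.7, 123.6]
tool_rot: [-3.136, -0.01, 1.477]
force: [-0.2, -0.8, 0.1]
width: 85.1
t 4.12 pos [563.3  40.7 123.6] rpy [-179.7   -0.6   84.6] F [-0.2 -0.8  0.1] w 85.1
units: shift [-0.56  0.15  0.25] turn [-0.05 -0.09  0.14] | slot err 4.7 -16.7 -7.6
```

View pics/p1.png

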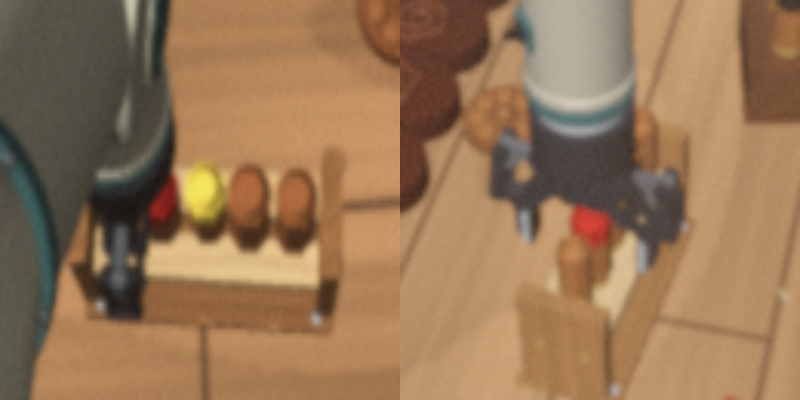

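The gripper straddles the row, but it's about 17 mm left of red. It overshot because it was still moving when I read the pose, so I'll correct gently and let it settle.

```bash

python3 -m crank '[[[-0.2,0.05,0.1,-0.05,-0.09,0.14],[-0.2,0.05,0.1,0,0,0],[-0.1,0.05,0.05,0,0,0],[0,0,0,0,0,0],[0,0,0,0,0,0]]]'
python3 -c "
from h import *
from cell import ctrl
go(ctrl,slot(36,116),83.8)"
```

```text
clock: 4.63
eef_pos: [570.1, 23.4, 120.2]
tool_rot: [3.132, -0.0, 1.461]
force: [-0.3, 0.3, 1.3]
width: 85.1
t 4.63 pos [570.1  23.4 120.2] rpy [179.5  -0.   83.7] F [-0.3  0.3  1.3] w 85.1
units: shift [-0.01 -0.13  0.14] turn [ 0.09 -0.   -0.02] | slot err -3.9 -0.2 -4.2
```

```bash

python3 -m crank '[[[0,-0.12,0.1,0.05,0,0],[0,0,0,0,0,0],[0,0,0,0,0,0]]]'
python3 -c "
from h import *
from cell import ctrl
go(ctrl,slot(36,116),83.8)"
python3 -m crank '[[[0,0,0,0,0,0],[0,0,0,0,0,0],[0,0,0,0,0,0],[0,0,0,0,0,0],[0,0,0,0,0,0],[0,0,0,0,0,0],[0,0,0,0,0,0],[0,0,0,0,0,0]]]' 1
python3 -c "
from h import *
from cell import ctrl
go(ctrl,slot(36,116),83.8)"
```

```text
clock: 4.88
eef_pos: [566.7, 23.2, 117.6]
tool_rot: [3.137, -0.001, 1.46]
force: [0.4, 0.9, 0.6]
width: 85.5
t 4.88 pos [566.7  23.2 117.6] rpy [179.7  -0.   83.6] F [0.4 0.9 0.6] w 85.5
units: shift [ 0.01 -0.02  0.05] turn [ 0.05 -0.01 -0.03] | slot err -0.6 0.4 -1.6
clock: 5.55
eef_pos: [566.5, 23.6, 117.9]
tool_rot: [3.137, -0.001, 1.46]
force: [-0.4, -0.1, 1.1]
width: 30.3
t 5.55 pos [566.5  23.6 117.9] rpy [ 1.797e+02 -1.000e-01  8.370e+01] F [-0.4 -0.1  1.1] w 30.3
units: shift [-0.   -0.01  0.06] turn [ 0.05 -0.01 -0.02] | slot err -0.3 -0.1 -1.9
```

```bash

python3 -m crank '[[[0.07,0,0,0,0,0],[0.07,0,0,0,0,0],[0.07,0,0,0,0,0],[0.07,0,0,0,0,0],[0,0,0,0,0,0],[0,0,0,0,0,0]]]'
python3 -m crank '[[[0.04,0,0,0,0,0],[0,0,0,0,0,0]]]'
python3 -m crank '[[[0.04,0,0,0,0,0],[0,0,0,0,0,0]]]'
```

```text
clock: 6.05
eef_pos: [567.6, 31.3, 117.9]
tool_rot: [3.136, 0.001, 1.459]
force: [-0.1, -1.5, -0.1]
width: 30.0
clock: 6.22
eef_pos: [567.7, 32.3, 117.9]
tool_rot: [3.136, 0.001, 1.459]
force: [-0.6, -0.2, -0.3]
width: 30.1
clock: 6.38
eef_pos: [567.8, 33.4, 117.9]
tool_rot: [3.136, 0.001, 1.459]
force: [-0.1, -0.7, -0.3]
width: 30.3
```

```bash

for i in 1 2; do :; done
python3 -m crank '[[[0.04,0,0,0,0,0],[0,0,0,0,0,0]]]'
python3 -m crank '[[[0.04,0,0,0,0,0],[0,0,0,0,0,0]]]'
python3 -m crank '[[[0.04,0,0,0,0,0],[0,0,0,0,0,0]]]'
```

```text
clock: 6.55
eef_pos: [568.0, 34.6, 117.9]
tool_rot: [3.136, 0.002, 1.459]
force: [-0.5, -0.3, -0.0]
width: 30.5
clock: 6.72
eef_pos: [568.1, 35.8, 117.9]
tool_rot: [3.136, 0.002, 1.459]
force: [-0.0, -0.1, 0.0]
width: 30.3
clock: 6.88
eef_pos: [568.3, 37.0, 117.9]
tool_rot: [3.136, 0.002, 1.459]
force: [-0.4, 0.3, 1.1]
width: 30.0
```

```bash
python3 - <<'E'
from h import *
from cell import ctrl
a=ctrl.get_image("top")["color"][150:240,200:330,::-1];b=ctrl.get_image("side")["color"][140:270,200:330,::-1]
cv2.imwrite("pics/p2.png",np.hstack([cv2.resize(a,(400,400)),cv2.resize(b,(400,400))]))
E
```

```text
(no output)
```

View pics/p2.png

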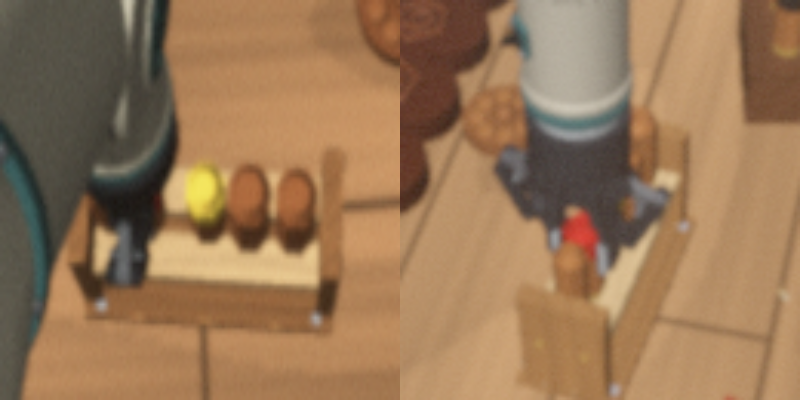

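Red is held and sliding left with the row upright, and the gap beside yellow is opening. I'll go on in 1 mm steps until the force rises.

```bash

python3 -m crank '[[[0.03,0,0,0,0,0],[0,0,0,0,0,0],[0,0,0,0,0,0]]]'
```

```text
clock: 7.23
eef_pos: [568.4, 37.9, 117.9]
tool_rot: [3.136, 0.002, 1.459]
force: [0.5, -2.2, -0.2]
width: 30.2
```

```bash

python3 -m crank '[[[0.03,0,0,0,0,0],[0,0,0,0,0,0],[0,0,0,0,0,0]]]'
```

```text
clock: 7.48
eef_pos: [568.4, 38.0, 117.9]
tool_rot: [3.136, 0.003, 1.458]
force: [-0.2, -1.1, 0.6]
width: 30.2
```

```bash

python3 -m crank '[[[0.04,0,0,0,0,0],[0,0,0,0,0,0],[0,0,0,0,0,0]]]'
```

```text
clock: 7.73
eef_pos: [568.4, 38.0, 117.9]
tool_rot: [3.136, 0.004, 1.457]
force: [0.7, -1.2, 0.2]
width: 30.1
```

```bash

python3 -m crank '[[[0.04,0,0,0,0,0],[0.02,0,0,0,0,0],[0,0,0,0,0,0],[0,0,0,0,0,0]]]'; python3 -c "
from cell import ctrl;print(ctrl.read_state())"
```

```text
clock: 8.07
eef_pos: [568.3, 38.1, 118.0]
tool_rot: [3.137, 0.006, 1.456]
force: [-1.1, -2.8, 1.2]
width: 30.5
{'clock': 8.0667, 'qpos': array([-0.34259286,  0.68994846,  0.34925466,  1.86004521, -0.35655806,
        0.64903634,  0.10370973]), 'qd': array([ 0.00029237,  0.00017641, -0.00137991,  0.00033624,  0.00072333,
        0.00077393, -0.00141434]), 'tau': array([-1.66119922e+00, -5.15306926e+01,  3.93724635e+00, -1.35812554e+01,
       -5.55269793e-01,  2.95576046e-02, -3.64148051e-03]), 'eef_pos': array([568.33402838,  38.05999722, 117.95114801]), 'tool_rot': array([3.13654393, 0.00617687, 1.45562849]), 'force': array([-1.07259066, -2.81998921,  1.18483145]), 'torque': array([-0.53895438,  0.0950271 ,  0.01280057]), 'width': 30.489279435410495}
```

Red stops at y = 38.0 with about 2–3 N. That is where the end stop was expected. I'll release and slide the open gripper over to yellow.

```bash

python3 -m crank '[[[0,0,0,0,0,0],[0,0,0,0,0,0],[0,0,0,0,0,0],[0,0,0,0,0,0],[0,0,0,0,0,0],[0,0,0,0,0,0]]]' -1
python3 -m crank '[[[-0.3,0,0,0.05,0,0],[-0.3,0,0,0,0,0],[-0.3,0,0,0,0,0],[-0.3,0,0,0,0,0],[-0.2,0,0,0,0,0],[0,0,0,0,0,0],[0,0,0,0,0,0],[0,0,0,0,0,0]]]'
python3 - <<'E'
from h import *
from cell import ctrl
go(ctrl,slot(-1.2,116),83.8)
p=ctrl.get_image("top")
w=cloud(p)
for c,m in colours(p).items():
    q=w[m];q=q[np.isfinite(q).all(1)&(q[:,2]>140)]
    print(c,len(q),np.median(q,0).round(1) if len(q) else 0)
E
```

```text
clock: 8.57
eef_pos: [568.8, 43.4, 117.8]
tool_rot: [3.137, 0.0, 1.46]
force: [0.3, -0.3, 0.7]
width: 85.6
clock: 9.23
eef_pos: [563.4, -5.3, 117.9]
tool_rot: [-3.141, 0.001, 1.456]
force: [0.2, 0.1, -0.6]
width: 85.5
t 9.23 pos [563.4  -5.3 117.9] rpy [-1.80e+02  1.00e-01  8.34e+01] F [ 0.2  0.1 -0.6] w 85.5
units: shift [-0.27 -0.01  0.07] turn [-0.01  0.01 -0.06] | slot err -0.3 -8.1 -1.9
red 0 0
yellow 0 0
blue 128 [ 469.3 -347.7  151.5]
```

```bash

python3 -m crank '[[[-0.15,0,0.05,0,0,-0.05],[-0.1,0,0,0,0,0],[0,0,0,0,0,0],[0,0,0,0,0,0]]]'
python3 -c "
from h import *
from cell import ctrl
go(ctrl,slot(-1.2,116),83.8)"
python3 -m crank '[[[0,0,0,0,0,0],[0,0,0,0,0,0],[0,0,0,0,0,0],[0,0,0,0,0,0],[0,0,0,0,0,0],[0,0,0,0,0,0],[0,0,0,0,0,0],[0,0,0,0,0,0]]]' 1
```

```text
clock: 9.62
eef_pos: [562.6, -11.6, 116.1]
tool_rot: [-3.141, 0.001, 1.465]
force: [-0.4, -0.7, -0.0]
width: 85.6
t 9.62 pos [562.6 -11.6 116.1] rpy [-179.9    0.    83.9] F [-0.4 -0.7 -0. ] w 85.6
units: shift [-0.06 -0.01  0.  ] turn [-0.01  0.01  0.02] | slot err -0.3 -1.8 -0.1
clock: 10.28
eef_pos: [562.9, -10.8, 116.2]
tool_rot: [-3.141, 0.0, 1.466]
force: [-0.9, 0.1, 0.2]
width: 28.4
```

```bash

python3 -m crank '[[[-0.05,0,0,0,0,0],[-0.05,0,0,0,0,0],[-0.05,0,0,0,0,0],[-0.05,0,0,0,0,0],[0,0,0,0,0,0],[0,0,0,0,0,0]]]'
python3 -m crank '[[[-0.04,0,0,0,0,0],[-0.02,0,0,0,0,0],[0,0,0,0,0,0],[0,0,0,0,0,0]]]'

```

```text
clock: 10.78
eef_pos: [562.3, -15.7, 116.2]
tool_rot: [-3.141, -0.002, 1.467]
force: [0.1, 1.3, 1.3]
width: 28.3
clock: 11.12
eef_pos: [562.2, -17.0, 116.2]
tool_rot: [-3.141, -0.003, 1.467]
force: [0.3, 1.6, -0.3]
width: 28.5
```

```bash

python3 -m crank '[[[-0.04,0,0,0,0,0],[0,0,0,0,0,0],[0,0,0,0,0,0]]]'

```

```text
clock: 11.37
eef_pos: [562.1, -18.0, 116.2]
tool_rot: [-3.141, -0.003, 1.467]
force: [0.7, 2.1, 0.7]
width: 28.6
```

```bash

python3 -m crank '[[[-0.04,0,0,0,0,0],[0,0,0,0,0,0],[0,0,0,0,0,0]]]'

```

```text
clock: 11.62
eef_pos: [562.0, -19.0, 116.2]
tool_rot: [-3.141, -0.003, 1.468]
force: [0.3, 1.7, 0.3]
width: 28.2
```

```bash

python3 -m crank '[[[-0.04,0,0,0,0,0],[0,0,0,0,0,0],[0,0,0,0,0,0]]]'

```

```text
clock: 11.87
eef_pos: [561.9, -20.0, 116.2]
tool_rot: [-3.141, -0.004, 1.468]
force: [0.7, 2.1, -0.2]
width: 28.3
```

```bash

python3 -m crank '[[[-0.04,0,0,0,0,0],[0,0,0,0,0,0],[0,0,0,0,0,0]]]'

```

```text
clock: 12.12
eef_pos: [561.8, -21.1, 116.3]
tool_rot: [-3.141, -0.004, 1.468]
force: [1.2, 2.4, 0.7]
width: 28.3
```

```bash

python3 -m crank '[[[-0.04,0,0,0,0,0],[0,0,0,0,0,0],[0,0,0,0,0,0]]]'

```

```text
clock: 12.37
eef_pos: [561.7, -22.0, 116.3]
tool_rot: [-3.141, -0.005, 1.468]
force: [1.0, 2.4, 0.3]
width: 28.5
```

```bash

python3 -m crank '[[[-0.04,0,0,0,0,0],[0,0,0,0,0,0],[0,0,0,0,0,0]]]'

```

```text
clock: 12.62
eef_pos: [561.7, -22.0, 116.3]
tool_rot: [-3.141, -0.006, 1.469]
force: [0.3, 1.8, 1.1]
width: 28.5
```

```bash

python3 -m crank '[[[-0.04,0,0,0,0,0],[-0.03,0,0,0,0,0],[0,0,0,0,0,0],[0,0,0,0,0,0]]]'
python3 -m crank '[[[0,0,0,0,0,0],[0,0,0,0,0,0],[0,0,0,0,0,0],[0,0,0,0,0,0],[0,0,0,0,0,0],[0,0,0,0,0,0]]]' -1
python3 -m crank '[[[0,0,-0.5,0,0,0],[0,0,-1,0,0,0],[0,0,-1,0,0,0],[0,0,-1,0,0,0],[0,0,-1,0,0,0],[0,0,-0.5,0,0,0]]]'
python3 -c "
from h import *
from cell import ctrl
go(ctrl,[470.5,-349,260],103.5)"
```

```text
clock: 12.95
eef_pos: [561.6, -21.9, 116.3]
tool_rot: [-3.14, -0.009, 1.471]
force: [0.5, 2.6, 0.5]
width: 28.0
clock: 13.45
eef_pos: [560.9, -27.6, 116.1]
tool_rot: [-3.141, -0.002, 1.467]
force: [0.6, -0.0, 0.0]
width: 85.5
clock: 13.95
eef_pos: [557.4, -29.3, 267.3]
tool_rot: [-3.128, 0.001, 1.464]
force: [0.1, 0.6, -0.2]
width: 85.4
t 13.95 pos [557.4 -29.3 267.3] rpy [-1.792e+02  1.000e-01  8.390e+01] F [ 0.1  0.6 -0.2] w 85.4
units: shift [-10.9   -1.75   0.28] turn [-0.13 -0.01 -3.27] | slot err -51.9 -327.3 -7.3
```

```bash

python3 -m crank '[[[-0.95,-0.15,0,-0.1,0,0],[-0.97,-0.16,0,0,0,0],[-0.97,-0.16,0,0,0,0],[-0.97,-0.16,0,0,0,0],[-0.97,-0.16,0,0,0,0],[-0.97,-0.16,0,0,0,0],[-0.97,-0.16,0,0,0,0],[-0.97,-0.16,0,0,0,0],[-0.97,-0.16,0,0,0,0],[-0.9,-0.15,0,0,0,0],[-0.3,0,0,0,0,0],[0,0,0,0,0,0]]]'
python3 -m crank '[[[0,0,0,0,0,-0.7],[0,0,0,0,0,-0.9],[0,0,0,0,0,-0.9],[0,0,0,0,0,-0.7],[0,0,0,0,0,0],[0,0,0,0,0,0]]]'
python3 - <<'E'
from h import *
from cell import ctrl
go(ctrl,[470.5,-349,150],103.5)
for n in("top","side"):
    p=ctrl.get_image(n);cv2.imwrite(f"pics/gap_{n}.png",p["color"][...,::-1])
    w=cloud(p);x,y,z=w[...,0],w[...,1],w[...,2]
    m=((z>150)&(z<172)&(abs((w-C)@EX)<25)&(abs(y)<120)).astype(np.uint8)
    k,l,s,ce=cv2.connectedComponentsWithStats(m)
    for i in range(1,k):
        if s[i,4]>25:
            q=w[l==i];(cx,cy),(a,b),an=cv2.minAreaRect(q[:,:2].astype(np.float32));print(n,s[i],round(cx,1),round(cy,1),round(a,1),round(b,1),"s",round((np.array([cx,cy,80])-C)@EY,1))
    for c,m in colours(p).items():
        q=w[m];q=q[np.isfinite(q).all(1)&(q[:,2]>130)&(q[:,0]>450)&(q[:,1]<200)]
        if len(q): print(c,len(q),np.median(q,0).round(1),((np.median(q,0)-C)@EY).round(1))
a=cv2.imread("pics/gap_top.png")[150:270,200:460];b=cv2.imread("pics/gap_side.png")[90:270,200:360]
cv2.imwrite("pics/p3.png",np.hstack([cv2.resize(a,(480,222)),cv2.resize(np.ascontiguousarray(b[:111*1]),(320,222))]))
E
```

```text
clock: 14.95
eef_pos: [479.3, -332.1, 272.8]
tool_rot: [3.131, 0.001, 1.471]
force: [1.0, -0.3, -0.8]
width: 85.8
clock: 15.45
eef_pos: [481.7, -324.2, 271.7]
tool_rot: [3.132, -0.001, 1.825]
force: [0.4, 0.1, 0.1]
width: 85.3
t 15.45 pos [ 481.7 -324.2  271.7] rpy [ 1.794e+02 -1.000e-01  1.046e+02] F [0.4 0.1 0.1] w 85.3
units: shift [-0.71 -0.61  4.05] turn [ 0.09 -0.01  0.18] | slot err -8.5 -25.8 -121.7
top [227 185  24  14 245] 568.2 50.6 54.2 31.4 s 63.1
top [265 187  40  15 455] 557.5 -56.8 91.9 33.2 s -44.8
red 112 [564.9  38.9 162.4] 51.1
yellow 49 [561.5 -21.4 162.6] -9.2
blue 132 [ 469.  -348.1  150.7] -344.1
side [262 173  22  30 339] 558.6 -53.9 94.5 33.4 s -41.9
side [249 209  18  20 221] 571.1 54.5 52.4 31.2 s 67.3
red 26 [567.3  47.7 161.1] 60.1
yellow 100 [560.8 -13.4 157.8] -1.4
blue 25 [ 468.5 -340.8  150.1] -336.8
```

View pics/p3.png

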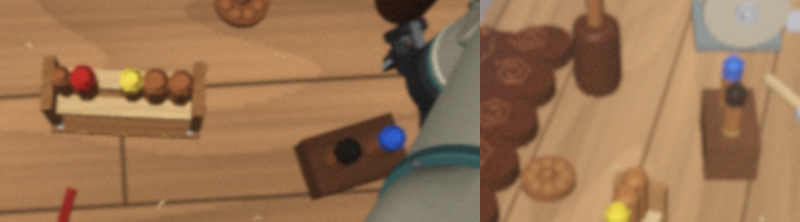

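The top view shows a clear gap between red (left, against the plain one) and yellow (right, against the other two). It spans s ≈ 1 to 36 mm, with its centre at about 18.5. Next, blue at about (470.5, -350.5).

```bash

python3 -m crank '[[[-0.4,-0.3,0.2,0.08,0,0.18],[-0.35,-0.3,0.5,0,0,0],[0,0,0.5,0,0,0],[0,0,0.2,0,0,0],[0,0,0,0,0,0],[0,0,0,0,0,0],[0,0,0,0,0,0]]]'
python3 -c "
from h import *
from cell import ctrl
go(ctrl,[470.5,-350.5,106],103.5)"
```

```text
clock: 16.13
eef_pos: [468.5, -355.0, 227.4]
tool_rot: [-3.14, 0.002, 1.796]
force: [-0.8, 0.7, 0.6]
width: 85.2
t 16.13 pos [ 468.5 -355.   227.4] rpy [-1.799e+02  1.000e-01  1.029e+02] F [-0.8  0.7  0.6] w 85.2
units: shift [0.14 0.11 4.05] turn [-0.02  0.02 -0.1 ] | slot err 1.5 4.7 -121.4
```

```bash

python3 -m crank '[[[0.06,0.05,0.3,0,0,-0.1],[0.04,0.03,0.5,0,0,0],[0,0,0.5,0,0,0],[0,0,0.5,0,0,0],[0,0,0.5,0,0,0],[0,0,0.4,0,0,0],[0,0,0.2,0,0,0],[0,0,0,0,0,0],[0,0,0,0,0,0]]]'
python3 -c "
from h import *
from cell import ctrl
go(ctrl,[470.5,-350.5,106],103.5)"
```

```text
clock: 16.88
eef_pos: [475.3, -350.9, 138.9]
tool_rot: [3.136, 0.008, 1.814]
force: [0.0, 0.1, 0.5]
width: 85.2
t 16.88 pos [ 475.3 -350.9  138.9] rpy [179.7   0.5 103.9] F [0.  0.1 0.5] w 85.2
units: shift [ 0.06 -0.16  1.1 ] turn [0.06 0.08 0.07] | slot err -4.8 -0.2 -32.9
```

```bash

python3 -m crank '[[[0.03,-0.08,0.3,0.04,0.06,0.05],[0.02,-0.05,0.4,0,0,0],[0,0,0.3,0,0,0],[0,0,0,0,0,0],[0,0,0,0,0,0],[0,0,0,0,0,0]]]'
python3 -c "
from h import *
from cell import ctrl
go(ctrl,[470.5,-350.5,106],103.5)"
```

```text
clock: 17.38
eef_pos: [473.2, -351.8, 109.7]
tool_rot: [3.136, 0.005, 1.808]
force: [-0.6, 0.2, -0.0]
width: 85.5
t 17.38 pos [ 473.2 -351.8  109.7] rpy [179.7   0.3 103.6] F [-0.6  0.2 -0. ] w 85.5
units: shift [ 0.06 -0.08  0.12] turn [0.05 0.05 0.02] | slot err -2.8 1.0 -3.7
```

```bash

python3 -m crank '[[[0.05,-0.08,0.1,0.04,0.05,0],[0,0,0,0,0,0],[0,0,0,0,0,0],[0,0,0,0,0,0]]]'
python3 -m crank '[[[0,0,0,0,0,0],[0,0,0,0,0,0],[0,0,0,0,0,0],[0,0,0,0,0,0],[0,0,0,0,0,0],[0,0,0,0,0,0],[0,0,0,0,0,0],[0,0,0,0,0,0]]]' 1
python3 -c "
from h import *
from cell import ctrl
go(ctrl,[470.5,-350.5,106],103.5)"
```

```text
clock: 17.72
eef_pos: [471.0, -351.5, 107.8]
tool_rot: [3.139, 0.001, 1.808]
force: [-0.7, 0.7, 0.5]
width: 85.2
clock: 18.38
eef_pos: [471.5, -351.8, 108.7]
tool_rot: [3.138, 0.002, 1.808]
force: [0.5, -0.7, 1.7]
width: 29.3
t 18.38 pos [ 471.5 -351.8  108.7] rpy [1.798e+02 1.000e-01 1.036e+02] F [ 0.5 -0.7  1.7] w 29.3
units: shift [ 0.05 -0.02  0.09] turn [0.03 0.02 0.02] | slot err -1.1 1.2 -2.7
```

```bash

python3 -m crank '[[[0,0,-0.2,0,0,0],[0,0,-0.4,0,0,0],[0,0,-0.6,0,0,0],[0,0,-0.8,0,0,0],[0,0,-0.8,0,0,0],[0,0,-0.8,0,0,0],[0,0,-0.8,0,0,0],[0,0,-0.8,0,0,0],[0,0,-0.7,0,0,0],[0,0,-0.4,0,0,0],[0,0,0,0,0,0],[0,0,0,0,0,0]]]'
python3 - <<'E'
from h import *
from cell import ctrl
go(ctrl,slot(18.5,300),83.8)
a=ctrl.get_image("top")["color"][150:280,340:470,::-1];b=ctrl.get_image("side")["color"][40:170,250:380,::-1]
cv2.imwrite("pics/p4.png",np.hstack([cv2.resize(a,(400,400)),cv2.resize(b,(400,400))]))
E
```

```text
clock: 19.38
eef_pos: [468.9, -350.8, 307.7]
tool_rot: [3.141, 0.001, 1.807]
force: [-0.3, 0.6, -1.6]
width: 29.5
t 19.38 pos [ 468.9 -350.8  307.7] rpy [180.    0.  103.5] F [-0.3  0.6 -1.6] w 29.5
units: shift [10.82  5.88  0.25] turn [0.   0.   3.29] | slot err 56.3 365.2 -7.7
```

View pics/p4.png

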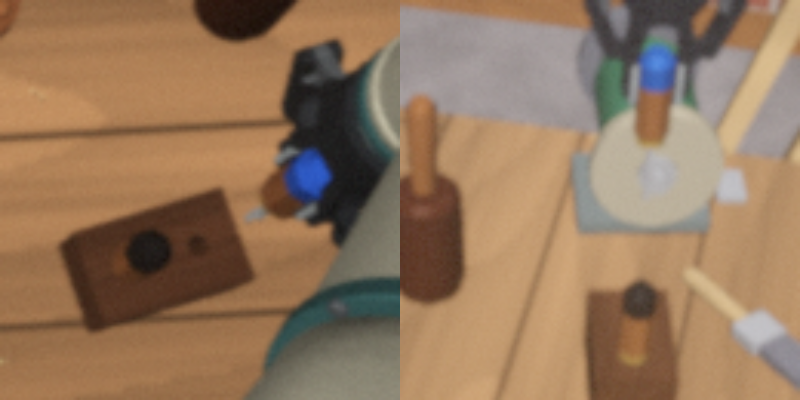

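Blue is held upright and clear of its hole. Next I turn it and carry it over the gap.

```bash

python3 -m crank '[[[0,0,0,0,0,0.7],[0,0,0,0,0,0.9],[0,0,0,0,0,0.9],[0,0,0,0,0,0.7],[0,0,0,0,0,0],[0,0,0,0,0,0]]]'
python3 -c "
from h import *
from cell import ctrl
go(ctrl,slot(18.5,300),83.8)"

```

```text
clock: 19.98
eef_pos: [465.0, -347.6, 298.4]
tool_rot: [-3.127, -0.007, 1.458]
force: [-0.1, -1.2, -0.3]
width: 29.6
t 19.98 pos [ 465.  -347.6  298.4] rpy [-179.1   -0.4   83.5] F [-0.1 -1.2 -0.3] w 29.6
units: shift [1.209e+01 1.960e+00 1.000e-02] turn [-0.14 -0.07 -0.05] | slot err 60.5 362.4 1.6
```

```bash

python3 -m crank '[[[0.5,0.1,0,-0.1,-0.05,0],[0.8,0.15,0,0,0,0],[0.95,0.15,0,0,0,0],[0.95,0.15,0,0,0,0],[0.95,0.15,0,0,0,0],[0.95,0.15,0,0,0,0],[0.95,0.15,0,0,0,0],[0.95,0.15,0,0,0,0],[0.95,0.15,0,0,0,0],[0.95,0.15,0,0,0,0],[0.95,0.15,0,0,0,0],[0.6,0.1,0,0,0,0]]]'
python3 -m crank '[[[0,0,0,0,0,0],[0,0,0,0,0,0],[0,0,0,0,0,0]]]'
python3 -c "
from h import *
from cell import ctrl
go(ctrl,slot(18.5,290),83.8)"

```

```text
clock: 20.98
eef_pos: [545.7, -33.2, 289.3]
tool_rot: [-3.123, 0.0, 1.471]
force: [-0.1, 0.7, -2.3]
width: 29.4
clock: 21.23
eef_pos: [545.9, -26.7, 287.2]
tool_rot: [-3.12, -0.002, 1.486]
force: [-0.3, -0.2, -0.8]
width: 29.1
t 21.23 pos [545.9 -26.7 287.2] rpy [-1.787e+02 -1.000e-01  8.520e+01] F [-0.3 -0.2 -0.8] w 29.1
units: shift [ 1.15  0.52 -0.1 ] turn [-0.21 -0.02  0.23] | slot err 14.8 34.7 2.8
```

```bash

python3 -m crank '[[[0.5,0.25,-0.1,-0.2,0,0.2],[0.5,0.25,0,0,0,0],[0.1,0,0,0,0,0],[0,0,0,0,0,0],[0,0,0,0,0,0],[0,0,0,0,0,0]]]'
python3 -c "
from h import *
from cell import ctrl
go(ctrl,slot(18.5,285),83.8)"

```

```text
clock: 21.73
eef_pos: [563.1, -2.1, 289.2]
tool_rot: [-3.138, 0.003, 1.458]
force: [0.1, -0.5, -1.0]
width: 29.1
t 21.73 pos [563.1  -2.1 289.2] rpy [-179.8    0.2   83.6] F [ 0.1 -0.5 -1. ] w 29.1
units: shift [0.28 0.01 0.14] turn [-0.04  0.03 -0.04] | slot err 0.3 8.4 -4.2
```

```bash

python3 -m crank '[[[0.27,0,0.1,-0.04,0.03,-0.04],[0,0,0,0,0,0],[0,0,0,0,0,0],[0,0,0,0,0,0]]]'
python3 - <<'E'
from h import *
from cell import ctrl
go(ctrl,slot(18.5,285),83.8)
for n in("top","side"):
    p=ctrl.get_image(n);cv2.imwrite(f"pics/ab_{n}.png",p["color"][...,::-1]);w=cloud(p)
    q=w[(w[...,2]>255)&(w[...,2]<300)&(abs((w-C)@EX)<20)&(abs((w-C)@EY-18)<35)]
    print(n,len(q),"handle s range",np.percentile((q-C)@EY,[2,50,98]).round(1),"x",np.percentile((q-C)@EX,[2,50,98]).round(1))
    for z in (275,320):
        c=colours(p)["blue"];v,u=np.nonzero(c)
    q=w[colours(p)["blue"]];q=q[np.isfinite(q).all(1)&(q[:,2]>250)];
    if len(q):print("blue",np.median(q,0).round(1),"s",np.percentile((q-C)@EY,[2,50,98]).round(1))
    q=w[(w[...,2]>140)&(w[...,2]<172)&(abs((w-C)@EX)<20)&(abs((w-C)@EY)<92)]
    s=(q-C)@EY
    print("low",[(int(a),int(b)) for a,b in zip(*np.histogram(s,bins=np.arange(-94,96,4))[::-1])  if b])
a=cv2.imread("pics/ab_top.png")[110:240,200:330];b=cv2.imread("pics/ab_side.png")[130:260,205:335]
cv2.imwrite("pics/p5.png",np.hstack([cv2.resize(a,(400,400)),cv2.resize(b,(400,400))]))
E
```

```text
clock: 22.07
eef_pos: [563.2, 4.4, 285.7]
tool_rot: [-3.141, 0.001, 1.461]
force: [-0.2, -0.2, -1.0]
width: 29.4
t 22.07 pos [563.2   4.4 285.7] rpy [-180.     0.    83.7] F [-0.2 -0.2 -1. ] w 29.4
units: shift [0.06 0.03 0.02] turn [-0.    0.01 -0.02] | slot err 0.9 1.9 -0.7
top 29 handle s range [2.3 3.7 8.7] x [-13.2  -8.6   3.2]
low [(-94, 6), (-90, 14), (-86, 21), (-82, 28), (-78, 24), (-74, 24), (-70, 24), (-66, 21), (-62, 11), (-58, 15), (-54, 24), (-50, 25), (-46, 25), (-42, 25), (-38, 28), (-34, 18), (-30, 14), (-26, 17), (-22, 20), (-18, 24), (-14, 22), (-10, 24), (-6, 18), (-2, 13), (38, 1), (42, 1)]
side 204 handle s range [16.8 30.4 35. ] x [-17.3  -4.6  17. ]
blue [563.4  17.1 325.5] s [18.5 29.2 34.2]
low [(-90, 1), (-86, 3), (-82, 12), (-78, 18), (-74, 16), (-70, 21), (-66, 26), (-62, 22), (-58, 1), (-54, 2), (-50, 14), (-46, 17), (-42, 19), (-38, 18), (-34, 32), (-30, 27), (-26, 2), (-22, 4), (-18, 7), (-14, 14), (-10, 16), (-6, 20), (-2, 33), (2, 35), (38, 2), (42, 13), (46, 14), (50, 22), (54, 27), (58, 35), (62, 22), (66, 8), (70, 2), (74, 16), (78, 17), (82, 26), (86, 29), (90, 22)]
```

View pics/p5.png

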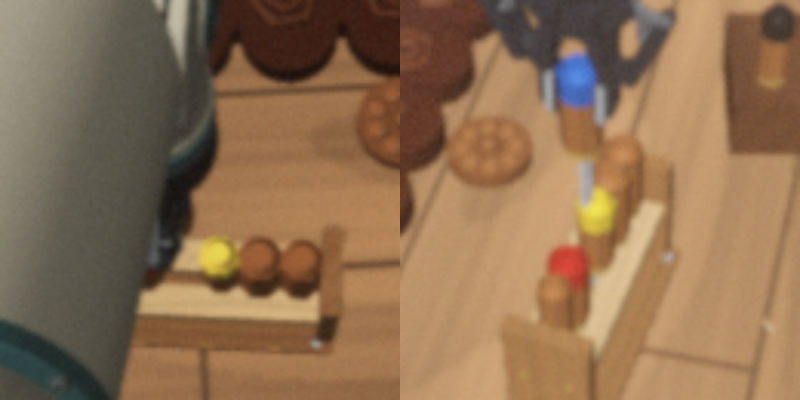

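```bash

python3 -m crank '[[[0.05,0.02,0.2,0,0,0],[0,0,0.4,0,0,0],[0,0,0.4,0,0,0],[0,0,0.4,0,0,0],[0,0,0.3,0,0,0],[0,0,0.1,0,0,0],[0,0,0,0,0,0],[0,0,0,0,0,0],[0,0,0,0,0,0]]]'
python3 -c "
from h import *
from cell import ctrl
go(ctrl,slot(18.5,210),83.8)"

```

```text
clock: 22.92
eef_pos: [565.3, 5.6, 228.9]
tool_rot: [3.139, 0.001, 1.46]
force: [0.4, 0.8, -0.2]
width: 29.5
t 22.92 pos [565.3   5.6 228.9] rpy [179.9   0.   83.7] F [ 0.4  0.8 -0.2] w 29.5
units: shift [ 0.02 -0.04  0.63] turn [ 0.02  0.01 -0.02] | slot err -1.1 0.5 -18.9
```

```bash

python3 -m crank '[[[0.02,-0.04,0.2,0.02,0,-0.02],[0,0,0.2,0,0,0],[0,0,0.2,0,0,0],[0,0,0,0,0,0],[0,0,0,0,0,0],[0,0,0,0,0,0]]]'
python3 -c "
from h import *
from cell import ctrl
go(ctrl,slot(18.5,190),83.8)"

```

```text
clock: 23.42
eef_pos: [565.1, 6.5, 210.4]
tool_rot: [3.139, 0.0, 1.463]
force: [0.4, -0.3, -1.2]
width: 29.1
t 23.42 pos [565.1   6.5 210.4] rpy [179.8   0.   83.8] F [ 0.4 -0.3 -1.2] w 29.1
units: shift [-0.01 -0.03  0.68] turn [ 0.03  0.   -0.  ] | slot err -0.8 -0.4 -20.4
```

```bash

python3 -m crank '[[[-0.01,-0.03,0.15,0.02,0,0],[0,0,0.15,0,0,0],[0,0,0,0,0,0],[0,0,0,0,0,0]]]'

```

```text
clock: 23.75
eef_pos: [564.4, 6.2, 200.8]
tool_rot: [3.14, 0.0, 1.462]
force: [0.2, -0.7, -0.3]
width: 29.4
```

```bash

python3 -m crank '[[[0,0,0.13,0,0,0],[0,0,0.13,0,0,0],[0,0,0,0,0,0],[0,0,0,0,0,0]]]'

```

```text
clock: 24.08
eef_pos: [564.5, 6.1, 192.1]
tool_rot: [3.14, 0.0, 1.462]
force: [0.7, 0.9, -1.9]
width: 29.5
```

```bash

python3 -m crank '[[[0,0,0.13,0,0,0],[0,0,0.13,0,0,0],[0,0,0,0,0,0],[0,0,0,0,0,0]]]'
python3 -c "
from h import *
from cell import ctrl
go(ctrl,slot(18.5,180),83.8)"

```

```text
clock: 24.42
eef_pos: [564.6, 6.2, 183.5]
tool_rot: [3.14, -0.0, 1.462]
force: [-0.2, -0.2, -1.1]
width: 29.6
t 24.42 pos [564.6   6.2 183.5] rpy [179.9  -0.   83.8] F [-0.2 -0.2 -1.1] w 29.6
units: shift [ 0.   -0.01  0.12] turn [ 0.01 -0.   -0.  ] | slot err -0.3 0.0 -3.5
```

```bash

python3 -m crank '[[[0,0,0.13,0,0,0],[0,0,0.13,0,0,0],[0,0,0,0,0,0],[0,0,0,0,0,0]]]'

```

```text
clock: 24.75
eef_pos: [564.6, 6.2, 174.8]
tool_rot: [3.14, -0.0, 1.463]
force: [0.3, 0.8, -1.2]
width: 29.8
```

```bash

python3 -m crank '[[[0,0,0.13,0,0,0],[0,0,0.13,0,0,0],[0,0,0.1,0,0,0],[0,0,0,0,0,0],[0,0,0,0,0,0]]]'

```

```text
clock: 25.17
eef_pos: [564.6, 6.2, 162.8]
tool_rot: [3.14, -0.0, 1.463]
force: [0.5, -0.2, -0.5]
width: 29.1
```

```bash

python3 -m crank '[[[0,0,0.15,0,0,0],[0,0,0.15,0,0,0],[0,0,0.15,0,0,0],[0,0,0.1,0,0,0],[0,0,0,0,0,0],[0,0,0,0,0,0]]]'
python3 -c "
from h import *
from cell import ctrl
go(ctrl,slot(18.5,118.7),83.8)"

```

```text
clock: 25.67
eef_pos: [564.6, 6.2, 144.2]
tool_rot: [3.14, 0.0, 1.463]
force: [0.8, 0.2, -0.4]
width: 29.3
t 25.67 pos [564.6   6.2 144.2] rpy [179.9   0.   83.8] F [ 0.8  0.2 -0.4] w 29.3
units: shift [-0.   -0.01  0.85] turn [ 0.01  0.   -0.  ] | slot err -0.3 -0.0 -25.5
```

Nothing has touched so far. I'll slow down for the last 25 mm.

```bash

python3 -m crank '[[[0,0,0.15,0,0,0],[0,0,0.15,0,0,0],[0,0,0.15,0,0,0],[0,0,0.1,0,0,0],[0,0,0,0,0,0],[0,0,0,0,0,0]]]'

```

```text
clock: 26.17
eef_pos: [564.7, 6.2, 125.9]
tool_rot: [3.14, 0.0, 1.463]
force: [-0.4, -0.3, -1.3]
width: 29.5
```

```bash

python3 -m crank '[[[0,0,0.06,0,0,0],[0,0,0.04,0,0,0],[0,0,0,0,0,0],[0,0,0,0,0,0]]]'

```

```text
clock: 26.5
eef_pos: [565.0, 6.1, 122.8]
tool_rot: [3.14, 0.0, 1.462]
force: [-0.3, 0.4, -0.9]
width: 29.3
```

```bash

python3 -m crank '[[[0,0,0.04,0,0,0],[0,0,0,0,0,0],[0,0,0,0,0,0]]]'

```

```text
clock: 26.75
eef_pos: [565.2, 6.1, 121.8]
tool_rot: [3.139, -0.0, 1.463]
force: [-0.1, -0.4, -1.3]
width: 29.3
```

```bash

python3 -m crank '[[[0,0,0.04,0,0,0],[0,0,0,0,0,0],[0,0,0,0,0,0]]]'
python3 -m crank '[[[0,0,0.04,0,0,0],[0,0,0,0,0,0],[0,0,0,0,0,0]]]'

```

```text
clock: 27.0
eef_pos: [565.3, 6.2, 120.6]
tool_rot: [3.139, -0.0, 1.463]
force: [-0.9, 0.3, -1.8]
width: 29.7
clock: 27.25
eef_pos: [565.3, 6.1, 119.3]
tool_rot: [3.139, -0.0, 1.463]
force: [0.1, -0.5, -1.2]
width: 29.7
```

```bash

python3 -m crank '[[[0,0,0.04,0,0,0],[0,0,0,0,0,0],[0,0,0,0,0,0]]]'

```

```text
clock: 27.5
eef_pos: [565.6, 6.1, 118.8]
tool_rot: [3.138, -0.001, 1.462]
force: [0.3, -1.0, -1.3]
width: 29.4
```

```bash

python3 -m crank '[[[0,0,0.03,0,0,0],[0,0,0,0,0,0],[0,0,0,0,0,0]]]'

```

```text
clock: 27.75
eef_pos: [565.9, 6.1, 118.8]
tool_rot: [3.137, -0.001, 1.462]
force: [0.7, 0.5, -1.3]
width: 29.8
```

It stopped at z = 118.8 (118.7 expected), so blue is home. I'll release and retreat straight up.

```bash

python3 -m crank '[[[0,0,0,0,0,0],[0,0,0,0,0,0],[0,0,0,0,0,0],[0,0,0,0,0,0],[0,0,0,0,0,0],[0,0,0,0,0,0],[0,0,0,0,0,0]]]' -1
python3 -m crank '[[[0,0,-0.2,0,0,0],[0,0,-0.3,0,0,0],[0,0,-0.5,0,0,0],[0,0,-0.6,0,0,0],[0,0,-0.8,0,0,0],[0,0,-0.8,0,0,0],[0,0,-0.8,0,0,0],[0,0,-0.5,0,0,0],[0,0,0,0,0,0]]]'
python3 -m crank '[[[0.9,-0.5,0,0,0,0],[0.9,-0.5,0,0,0,0],[0.9,-0.5,0,0,0,0],[0.9,-0.5,0,0,0,0],[0.9,-0.5,0,0,0,0],[0.9,-0.5,0,0,0,0],[0.9,-0.5,0,0,0,0],[0.9,-0.5,0,0,0,0],[0.5,-0.3,0,0,0,0],[0,0,0,0,0,0],[0,0,0,0,0,0]]]'
python3 - <<'E'
from h import *
from cell import ctrl
for n in("top","side"):
    p=ctrl.get_image(n);cv2.imwrite(f"pics/fin_{n}.png",p["color"][...,::-1]);w=cloud(p)
    for c,m in colours(p).items():
        q=w[m];q=q[np.isfinite(q).all(1)&(q[:,2]>130)&(q[:,0]>450)&(abs(q[:,1])<200)]
        if len(q): print(n,c,len(q),np.median(q,0).round(1),"zmax",np.percentile(q[:,2],95).round(1),"s",((np.median(q,0)-C)@EY).round(1),"x",((np.median(q,0)-C)@EX).round(1))
a=cv2.imread("pics/fin_top.png")[140:240,210:330];b=cv2.imread("pics/fin_side.png")[160:280,205:325]
cv2.imwrite("pics/p6.png",np.hstack([cv2.resize(a,(400,333)),cv2.resize(b,(333,333))]))
E
```

```text
clock: 28.33
eef_pos: [566.2, 6.1, 118.4]
tool_rot: [3.137, -0.001, 1.463]
force: [0.1, -0.3, -0.9]
width: 85.3
clock: 29.08
eef_pos: [564.9, 5.3, 264.4]
tool_rot: [3.137, -0.0, 1.461]
force: [1.0, -1.0, -0.5]
width: 85.4
clock: 30.0
eef_pos: [456.8, 255.9, 262.9]
tool_rot: [3.133, 0.003, 1.455]
force: [-0.3, -0.2, 0.4]
width: 85.4
top red 109 [565.5  39.  161.9] zmax 165.5 s 51.3 x -2.3
top yellow 53 [561.1 -21.4 163.3] zmax 166.4 s -9.3 x -0.2
top blue 106 [561.9   6.6 161.4] zmax 165.6 s 18.6 x -2.4
side red 6 [565.5  50.2 161.8] zmax 165.7 s 62.4 x -3.6
side blue 6 [572.5  16.8 161.3] zmax 164.6 s 29.9 x 7.0
```

View pics/p6.png

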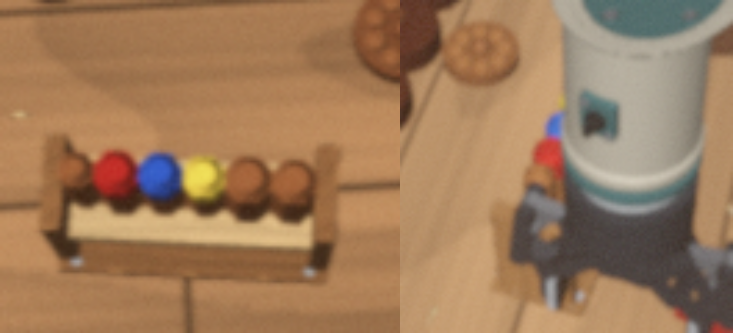

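```bash
python3 -c "
from cell import ctrl
print(ctrl.finish_job())"
```

```text
the job is handed in; nothing more can be done
None
```

The blue gouge is back in the rack between the red and yellow ones, and I've handed the job in. No verdict came back.

I slid the red gouge left and the yellow one right, each until its side of the row stopped against the end board. The arm felt under 3 N doing this. I then lifted the blue gouge out of the block, lowered it into the gap and let go; I felt no contact until it came to rest where expected.

**Last checks from the top camera:**
- **Height:** the red, blue and yellow tops are all at about 165 mm, which is the home height.
- **Spacing:** red to blue is about 33 mm, blue to yellow about 28 mm and red to yellow about 61 mm. The limits are under 37, under 37 and over 55 mm.
- **Row:** all six gouges look upright. I judged the three plain ones by eye in the final picture.
- **Robot:** it is clear of everything and finished at about 30 s of the 72 s allowed.

**Checks that disagreed or fell short:**
- **Side camera:** the arm mostly hid the row in the last side view, so only a few pixels were usable. They put red and blue 11 mm further along the slot than the top camera did, so I relied on the top camera.
- **Bystanders:** I did not measure whether any of them moved. The arm kept clear of them, and nothing looked out of place in the pictures I viewed.

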